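# Beam check on a bench photometer

## Task

Check the beam of the photometer: first raise the grey lid over its sample well by the steel bar to about 60 degrees from closed and leave it standing there by itself, so that it shades the well. Then take the orange shutter knob, slide it against its spring to half travel (the red mark) and finish while still holding it there, steady. Never run the shutter past three quarters of its travel, and leave all the other things on the bench and on the photometer undisturbed.

Things in the scene. Friction and masses are not known exactly. Their poses are not given: they have to be found in the camera images.
- photometer: white bench photometer, fixed. Origin on the bench under it; x from its front (robot side) to its back, y to its left seen from the front, z up. Mm: case x -85..140, y -170..170, 90 high; in front a blue apron x -160..-85, 50 high. Left (y -20..150): sample well under the lid. Right: shutter on the flat top; behind it a grey lamp housing x 75..140, y -150..-40, 115 high
- lid (a joint): angle of the lid, rad: 0 closed (level), grows as the front edge rises; 1.047 is 60 degrees; stop at 1.9. A stiff friction hinge: it stays at any angle; about 4 to 8 N at the bar moves it. The lid weighs 0.25 to 0.45 kg
- lid_hinge (a point): middle of the lid's hinge line, which is parallel to the photometer's y axis; at photometer (90, 65, 100) mm
- lid_bar (a point): middle of the round steel bar handle at the lid's front: 10 mm thick, 110 mm long, parallel to the hinge, 217 mm from it, open on both sides, 42 mm beyond the lid plate (175 long, 170 wide, 10 thick). At lid angle a it is 217*cos(a) mm towards photometer -x from the hinge line and 217*sin(a) mm above it. The bar can turn between gripping fingers
- shutter (a joint): travel of the shutter, m: 0 closed (where its spring keeps it), grows as the knob is pushed along photometer +x, away from the front; 0.030 is half, 0.060 full. The spring takes about 3.6 N at the start, 7.2 N at half, 10.8 N at full travel, and returns the shutter when it is let go
- shutter_knob (a point): top centre of the orange shutter knob: an upright block 16 mm along the slide (photometer x), 26 mm across (y), standing 39 mm above the flat steel shutter blade; this top is 130 mm above the bench, or 40 mm above the case's top. Closed, it is at photometer (-60, -95, 130) mm
- half_mark (a point): where the point shutter_knob is when the shutter is at half travel: beside it a red line lies across the deck (thin black lines mark closed and full travel). The red line is level with the knob's middle at half travel
- amber_jar: loose amber glass jar, 64 mm across, 100 mm tall; origin at the centre of its underside, z up
- white_jar: loose white plastic jar with a blue cap, 70 mm across, 90 mm tall; origin at the centre of its underside
- wash_bottle: loose white plastic bottle with a red cap, 66 mm across, 150 mm tall; origin at the centre of its underside
- beaker: loose empty glass beaker, 70 mm across, 80 mm tall; origin at the centre of its underside
- vial: loose small amber vial, 26 mm across, 46 mm tall, standing on the grey lamp housing at the back right of the photometer; origin at the centre of its underside
- cuvette_box: loose blue divided cuvette box, 80 x 110 x 35 mm, on the bench; origin at the centre of its underside
- spatula: loose steel lab spatula with a blue handle, 150 mm long, 14 mm wide, 8 mm thick, lying flat on the right part of the photometer's blue apron, along its own x axis; origin at the middle of its underside

How it is judged:
On the way, in this order (a step that is already met when the one before it is completed fails the run):
1. the lid stands by itself at about 60 degrees, not touched by the fingers, with the shutter still closed (value of joint lid between 0.87 and 1.22 rad and velocity of joint lid below 0.05 rad/s and contact force between the fingers and lid below 0.2 N and value of joint shutter below 0.006 m), for 0.2 s.
2. the fingers hold the shutter at half travel (value of joint shutter between 0.025 and 0.035 m and contact force between the fingers and shutter above 2 N), for 0.3 s.
At the end, for the whole second after the job is handed in: the lid stands untouched between 50 and 70 degrees (0.87 to 1.22 rad), and the fingers hold the shutter still (under 10 mm/s) with more than 2 N at half travel, 30 mm within 5 mm, when the program ends and through the second after; every loose thing is within 20 mm of where it stood (all of step 2 and value of joint lid between 0.87 and 1.22 rad and velocity of joint shutter between -0.01 and 0.01 m/s and contact force between each of the arm, the fingers and lid below 0.2 N and distance of each of amber_jar, white_jar, wash_bottle, beaker, vial, cuvette_box, spatula from where it was at the start of the episode below 0.02 m); the arm keeps its last pose, push and grip.
It fails at once if the shutter is run past three quarters of its travel (45 mm) (value of joint shutter above 0.045 m).
It fails at once if one of the loose things is pushed 20 mm away or tipped (distance of any of amber_jar, white_jar, wash_bottle, beaker, vial, cuvette_box, spatula from where it was at the start of the episode above 0.02 m or angle between any of amber_jar, white_jar, wash_bottle, beaker, vial, cuvette_box, spatula's own z axis and vertical above 0.3 rad).
It also fails if it takes over 45 s, if anything falls off the work surface, if the arm or the gripper's body presses on something with over 40 N, if the wrist force passes 120 N, or if a joint passes its speed limit or range.

## Robot

A 6-joint arm with a two-finger parallel gripper is mounted at the origin on the work surface. World frame = base frame: x ahead of the robot, y to its left, z up, the work surface at z = 0. Lengths are in m, angles in rad, forces in N, time in s.
With the tool pointing down it reaches from about 0.2 to 0.875 m from the base axis. Payload 3.4 kg.
Tool frame: the origin (TCP) lies between the finger pads; the fingertips stand 25 mm ahead of it and the grasp point (between the pads) lies 6 mm ahead of it (r.nose_length is the z of the fingertips in the tool frame, in m); z points along the fingers, y is the line along which they close (so a half turn about z gives the same grasp; the last joint's range is limited). The gripper opens to 94 mm and grips with 3 to 60 N. Pads are 16 mm wide; open, the fingers measure 119 mm over their backs; the gripper's body (75 mm by 177 mm) begins 78 mm behind the grasp point.
Start: joints at [-1.321, 0.276, 1.505, -0, 1.361, -0.121], TCP at [0.208, -0.536, 0.23] pointing down, gripper open.
Joint ranges: [-2.89, 2.89], [-0.75, 2.08], [0.22, 2.7], [-1.18, 4.32], [0.11, 2.71], [-2.7, 2.7]. Speed limits (rad/s): [2.57, 2.57, 3.14, 3.14, 3.14, 3.14].

## Interface

Orientations are given as a unit quaternion [w, x, y, z].
In Python, from plant import r, gripper_to, inverse_kinematics, vision, models, telemetry gives the robot as it stands. Calls block until the motion is done:
- r.move_to(position, orientation): joint-space move of the TCP to a pose.
- r.move_l(position, rot=None, vel=0.15, guard=None): straight line of the TCP; rot=None keeps the orientation; vel is the mean speed in m/s. With guard (N) it stops when the force on the tool has changed by that much, and returns True; else False.
- r.movej(angles): joint-space move.
- gripper_to(opening, f_grip=None): finger opening in m; f_grip is the grip in N (None keeps the last); returns when the fingers have stopped.
- r.hold(seconds).
- inverse_kinematics(position, orientation): joint angles nearest the present ones, or None.
- vision.snapshot(name): name is "side" or "top" or "wrist"; returns the picture (420x560x3 uint8, red, green, blue); there is no depth.
- vision.get_calibration(name): a dict with "fx", "fy", "cx", "cy" (pixels), "position" and "orientation" of the camera in the world. Camera axes: x right, y down, z forward; pixel columns grow to the right and rows downward; lengths in m; the calibration is good to about 2 mm. A picture is of the moment at which its call begins: read the wrist's pose just before it. get_calibration takes no time and is no camera call; for the wrist camera it gives the pose at the moment of the call.
A pose or a line that the arm cannot do raises r.PlanningError and nothing moves.
- r.sign_off(): hands the job in; it is judged then, once.
Trained networks look in the newest picture that a camera, given by its name, has taken for a name from the list of things; names that differ only in an ending like _2 or _b are one class to them, and where a whole thing is asked for, a point or a joint stands for the part that bears it (a point fixed in the world has none). Each returns a list of dicts, best first, with "score" (0 to 1); they miss things now and then, are a little off and sometimes report something else, mostly with a low value. They report only what shows in the picture. A call takes as long as a camera call.
- models.boxes_of(thing, camera): "at" ([x, y, z] in m, in world coordinates, good to about 4 mm: the middle of the surface that is visible of it).
- models.regions_of(thing, camera): "pixels" (420x560 bool, what is visible of it).
- models.mark_of(thing, camera): "at" ([x, y, z] in m, in world coordinates, good to about 4 mm: a listed point, or the origin of a listed thing).
Readings, each from a call of its own:
- telemetry.current_t(): time.
- telemetry.current_joints(): joint angles.
- telemetry.current_dq(): joint speeds.
- telemetry.current_joint_efforts(): joint torques, N m.
- telemetry.current_ee_pos(): TCP position.
- telemetry.current_tool_rot(): TCP orientation.
- telemetry.current_wrist_force(): force on the tool from outside, world axes, zero at the start.
- telemetry.current_torque(): the same for the moment, N m.
- telemetry.current_opening(): finger opening in m.
- telemetry.current_finger_force(): force on a finger pad.
Only numpy, scipy, OpenCV 4.12 (cv2) and the standard library are available. Lean on these libraries where they do the work, as an engineer would, in place of code of your own. Each camera call takes 0.05 s, during which the arm holds its last target. There are 200 camera calls.

## Working session

There is one attempt and no reset: what is moved stays moved. The work goes in short steps, each a Python script; the robot and the scene stay as the last script left them, time stands still between calls to the robot, and variables do not carry over. Pictures are saved under pics/ and viewed, at most 10 in all, crops included, and the job is handed in when it is done.

```bash
ls; mkdir -p pics; python3 - <<'E'
from plant import r, vision, models, telemetry
import cv2, numpy as np
for c in ("top","side"):
    im=vision.snapshot(c); cv2.imwrite(f"pics/{c}0.png",im[:,:,::-1])
    k=vision.get_calibration(c); print(c,{a:np.round(b,3) for a,b in k.items()})
    for n in ["lid_hinge","lid_bar","shutter_knob","half_mark","photometer","amber_jar","white_jar","wash_bottle","beaker","vial","cuvette_box","spatula"]:
        m=models.mark_of(n,c)
        print(n,[(np.round(d["at"],3).tolist(),round(d["score"],2)) for d in m[:2]])
print(telemetry.current_t(),telemetry.current_tool_rot())
E
```

```text
pics
top {'fx': np.float64(379.884), 'fy': np.float64(379.884), 'cx': np.float64(280.221), 'cy': np.float64(208.144), 'position': array([ 0.432, -0.017,  1.032]), 'orientation': array([ 0.055, -0.703,  0.707, -0.051])}
lid_hinge [([0.675, 0.009, 0.099], 0.71)]
lid_bar [([0.457, 0.001, 0.113], 0.74)]
shutter_knob [([0.693, -0.151, 0.116], 0.74), ([0.533, -0.154, 0.131], 0.61)]
half_mark [([0.564, -0.154, 0.129], 0.75)]
photometer [([0.591, -0.058, -0.0], 0.78)]
amber_jar [([0.481, -0.397, 0.001], 0.62)]
white_jar [([0.607, -0.301, -0.0], 0.86)]
wash_bottle []
beaker [([0.495, -0.31, -0.002], 0.69), ([0.694, -0.146, 0.112], 0.39)]
vial [([0.694, -0.152, 0.114], 0.46)]
cuvette_box [([0.448, 0.176, -0.0], 0.83)]
spatula [([0.456, -0.159, 0.051], 0.57)]
side {'fx': np.float64(418.012), 'fy': np.float64(418.012), 'cx': np.float64(280.292), 'cy': np.float64(208.535), 'position': array([ 0.472, -0.855,  0.568]), 'orientation': array([-0.506,  0.862, -0.038,  0.027])}
lid_hinge [([0.67, 0.011, 0.095], 0.84)]
lid_bar [([0.454, -0.002, 0.113], 0.62)]
shutter_knob [([0.535, -0.157, 0.13], 0.6), ([0.697, -0.15, 0.116], 0.15)]
half_mark [([0.564, -0.152, 0.126], 0.58)]
photometer [([0.583, -0.055, 0.005], 0.68)]
amber_jar [([0.487, -0.403, -0.002], 0.92)]
white_jar [([0.611, -0.3, 0.0], 0.73)]
wash_bottle [([0.534, -0.154, 0.128], 0.58)]
beaker [([0.456, 0.003, 0.112], 0.54)]
vial [([0.694, -0.15, 0.117], 0.77)]
cuvette_box [([0.442, 0.179, -0.001], 0.71), ([0.455, -0.159, 0.054], 0.56)]
spatula [([0.457, -0.158, 0.056], 0.84)]
1.3 [ 1.17070481e-05  9.82865881e-01  1.84322165e-01 -2.25909752e-07]
```

View pics/top0.png

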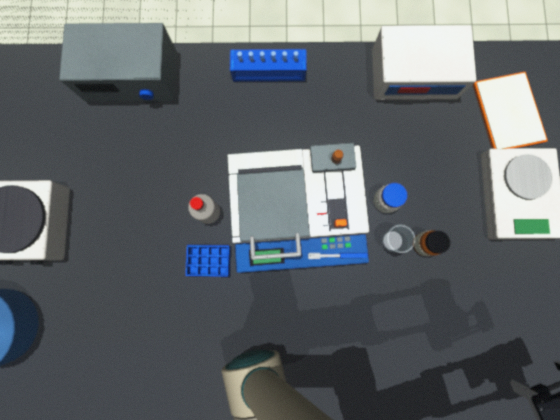

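View pics/side0.png

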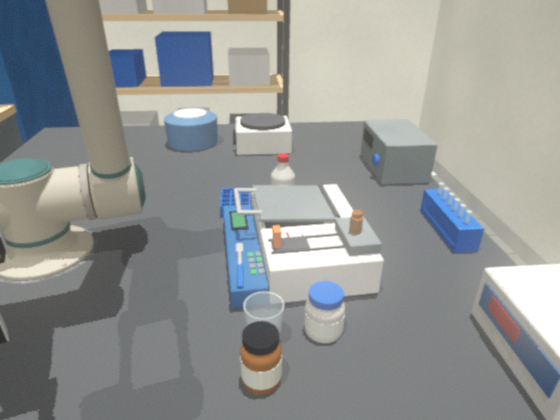

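The views agree. Top view: lid bar at about px (275,250), knob at (341,223), vial at (337,156), and the wash bottle at (203,208), clear of the lid. The photometer is yawed about 0.05 rad. I'll fit its pose, then move above the bar and check it with the wrist camera.

```bash
cat > h.py <<'E'
from plant import r, gripper_to, inverse_kinematics, vision, models, telemetry as T
import numpy as np, cv2
from scipy.spatial.transform import Rotation as R
def fit(ph, w):   # planar rigid fit photometer->world
    ph,w=np.array(ph)[:,:2],np.array(w)[:,:2]; a,b=ph-ph.mean(0),w-w.mean(0)
    yaw=np.arctan2((a[:,0]*b[:,1]-a[:,1]*b[:,0]).sum(),(a*b).sum())
    M=R.from_euler('z',yaw).as_matrix()
    o=w.mean(0)-M[:2,:2]@ph.mean(0)
    return yaw,o,np.linalg.norm(ph@M[:2,:2].T+o-w,axis=1)
def W(p,yaw,o): return R.from_euler('z',yaw).apply(p)+np.r_[o,0]
def quat(yaw,s=1):   # tool down, tool y along s*photometer x
    y=s*np.array([np.cos(yaw),np.sin(yaw),0]); z=np.array([0,0,-1.])
    q=R.from_matrix(np.c_[np.cross(y,z),y,z]).as_quat(); return np.r_[q[3],q[:3]]
E
python3 - <<'E'
from h import *
ph=np.array([[90,65],[90,65],[-127,65],[-127,65],[-60,-95],[-60,-95],[-30,-95],[-30,-95],[0,0],[0,0]])/1e3
w=[[.675,.009],[.670,.011],[.457,.001],[.454,-.002],[.533,-.154],[.535,-.157],[.564,-.154],[.564,-.152],[.591,-.058],[.583,-.055]]
yaw,o,e=fit(ph,w); print(yaw,o,np.round(e*1e3,1))
for s in (1,-1):
    for p in ([-.127,.065,.25],[-.127,.065,.106],[-.0185,.065,.294],[-.0185,.065,.45],[-.06,-.095,.3],[-.03,-.095,.124]):
        q=inverse_kinematics(W(p,yaw,o),quat(yaw,s)); print(s,p,None if q is None else np.round(q,2))
E
```

```text
0.06067815055016555 [ 0.58722556 -0.0575818 ] [4.2 3.6 1.5 3.  2.  2.1 1.  2.4 3.8 5. ]
1 [-0.127, 0.065, 0.25] [-0.15  0.08  1.7  -0.    1.36 -0.21]
1 [-0.127, 0.065, 0.106] [-0.15  0.21  1.94 -0.    0.99 -0.21]
1 [-0.0185, 0.065, 0.294] [-0.11  0.23  1.41 -0.    1.5  -0.17]
1 [-0.0185, 0.065, 0.45] [-0.11  0.22  1.05 -0.    1.87 -0.17]
1 [-0.06, -0.095, 0.3] [-0.41  0.22  1.42 -0.    1.51 -0.47]
1 [-0.03, -0.095, 0.124] [-0.39  0.37  1.65 -0.    1.13 -0.45]
-1 [-0.127, 0.065, 0.25] None
-1 [-0.127, 0.065, 0.106] None
-1 [-0.0185, 0.065, 0.294] None
-1 [-0.0185, 0.065, 0.45] None
-1 [-0.06, -0.095, 0.3] [-0.41  0.22  1.42 -0.    1.51  2.67]
-1 [-0.03, -0.095, 0.124] [-0.39  0.37  1.65 -0.    1.13  2.69]
```

```bash
python3 - <<'E'
from h import *
yaw,o=.0607,np.array([.5872,-.0576])
r.move_to(W([-.127,.02,.32],yaw,o),quat(yaw)); print(T.current_ee_pos(),T.current_t())
im=vision.snapshot("wrist"); cv2.imwrite("pics/w1.png",im[:,:,::-1])
for n in ["lid_bar","lid_hinge","shutter_knob","half_mark"]:
    print(n,[(np.round(d["at"],4).tolist(),round(d["score"],2)) for d in models.mark_of(n,"wrist")[:2]])
c=vision.get_calibration("wrist"); print(c)
print(T.current_wrist_force(),T.current_t())
E
```

```text
[ 0.45929314 -0.04609324  0.31976155] 3.3083
lid_bar [([0.4535, -0.0054, 0.1157], 0.58)]
lid_hinge [([0.673, 0.0154, 0.0998], 0.6), ([0.4465, 0.1844, -0.0025], 0.48)]
shutter_knob [([0.5321, -0.1551, 0.1321], 0.58)]
half_mark [([0.5642, -0.1533, 0.1298], 0.97)]
{'fx': 299.53764332076764, 'fy': 299.53764332076764, 'cx': 282.83382389474514, 'cy': 207.83980553981823, 'position': array([0.45463805, 0.03053964, 0.47465271]), 'orientation': array([0.13441981, 0.99048208, 0.02943011, 0.00322853])}
[ 0.24617419 -0.06414209  0.54990787] 3.5583
```

View pics/w1.png

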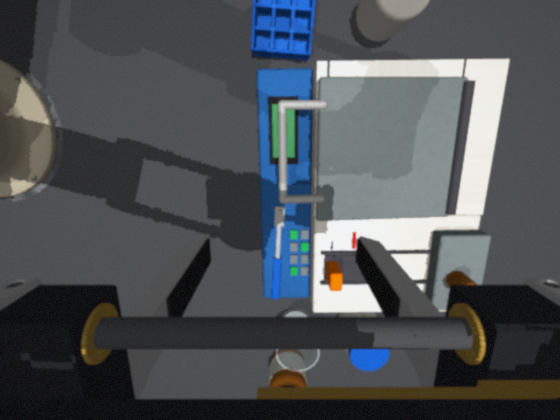

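Wrist view: bar from px (284,104) to (284,198), knob at (335,275). This agrees with the fit to about 2 mm. Three cameras put the bar about 15 mm above the hinge height, so the lid seems slightly raised (about 0.07 rad). Grasping the bar now.

```bash
python3 - <<'E'
from h import *
yaw,o=.0607,np.array([.5872,-.0576]); q=quat(yaw)
gripper_to(.045,25)
b=W([-.1275,.065,.118],yaw,o)
r.move_l(b+[0,0,.1],q,vel=.25)
print(r.move_l(b,vel=.1,guard=8), T.current_ee_pos(), T.current_wrist_force())
gripper_to(.0,25); r.hold(.2)
print(T.current_opening(),T.current_finger_force(),T.current_ee_pos(),T.current_wrist_force(),T.current_t())
im=vision.snapshot("side"); cv2.imwrite("pics/s1.png",cv2.resize(im[150:300,160:400,::-1],None,fx=3,fy=3))
E
```

```text
False [ 0.45657266 -0.00059144  0.11857649] [ 0.01005097 -0.17067094 -0.18385379]
0.009204507841518071 24.999354779720306 [ 4.55769518e-01 -4.51829895e-04  1.18027425e-01] [-0.91530647  0.66299223  2.65862669] 7.0583
```

View pics/s1.png

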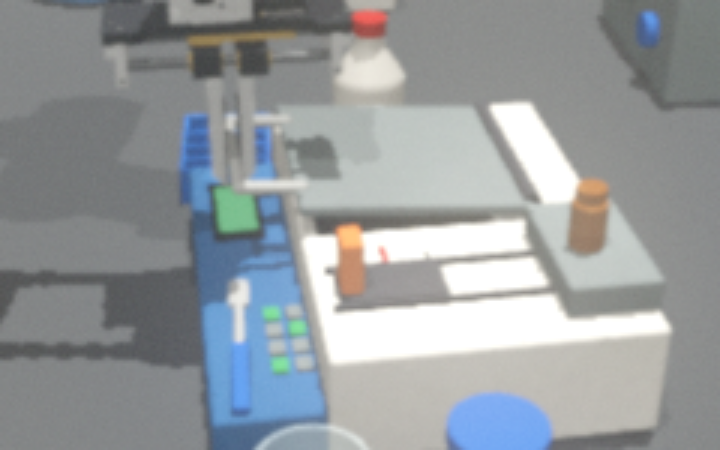

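The bar is between the pads (opening about 9 mm, 25 N), with the fingers clear of the lid plate. Raising along the arc.

```bash
python3 - <<'E'
from h import *
yaw,o=.0607,np.array([.5872,-.0576]); q=quat(yaw)
p0=T.current_ee_pos(); a0=.05; u=np.array([np.cos(yaw),np.sin(yaw),0])
for a in np.linspace(a0,1.06,9)[1:]:
    r.move_l(p0+.217*((np.cos(a0)-np.cos(a))*u+[0,0,np.sin(a)-np.sin(a0)]),vel=.1)
    print(round(a,2),T.current_ee_pos().round(4),T.current_wrist_force().round(1),round(T.current_opening(),4))
r.hold(.3); print(T.current_wrist_force().round(1),T.current_finger_force(),T.current_t())
im=vision.snapshot("side"); cv2.imwrite("pics/s2.png",im[:,:,::-1])
for c in ("side","top"):
    if c=="top": vision.snapshot(c)
    for n in ["lid_bar","lid_hinge"]: print(c,n,[(np.round(d["at"],4).tolist(),round(d["score"],2)) for d in models.mark_of(n,c)[:2]])
E
```

```text
0.18 [ 4.596e-01 -2.000e-04  1.457e-01] [0.8 0.5 1.6] 0.0091
0.3 [4.665e-01 3.000e-04 1.722e-01] [4.3 0.8 0.8] 0.0092
0.43 [0.4765 0.0009 0.1974] [ 5.7  2.2 -0.5] 0.0089
0.56 [0.4894 0.0018 0.2213] [ 5.7  1.  -1.8] 0.0091
0.68 [0.5049 0.0029 0.243 ] [ 6.9  1.8 -3.4] 0.0094
0.81 [0.5227 0.0041 0.2626] [ 5.9  2.4 -7.2] 0.0089
0.93 [0.5431 0.0055 0.2803] [ 5.7  3.5 -9.3] 0.009
1.06 [0.5657 0.0071 0.2955] [  3.6   4.2 -10.3] 0.009
[  3.6   4.4 -10.5] 24.97422069311142 10.8083
side lid_bar [([0.5663, 0.0049, 0.2877], 0.77)]
side lid_hinge [([0.6707, 0.018, 0.0975], 0.74), ([0.5638, 0.0048, 0.2888], 0.38)]
top lid_bar []
top lid_hinge []
```

View pics/s2.png

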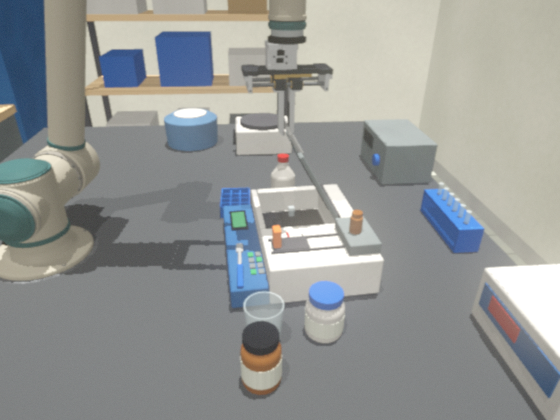

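Side view: the lid stands upright with the bar between the fingers near px (290,135). The bar is at z=0.288, which is 1.05 rad. I'll release and go up. The wrist camera sticks out on the lid side, so I'll turn the tool half round for the knob, with a 0.06 rad yaw offset to keep joint 6 off its limit.

```bash
python3 - <<'E'
from h import *
yaw,o=.0607,np.array([.5872,-.0576])
gripper_to(.032); r.hold(.1)
r.move_l(T.current_ee_pos()+[0,0,.12],vel=.15)
r.move_to(W([-.06,-.095,.40],yaw,o),quat(yaw+.06,-1))
r.move_l(W([-.06,-.095,.22],yaw,o),vel=.25)
print(T.current_ee_pos(),T.current_joints().round(2),T.current_wrist_force().round(2),T.current_t())
for c in ("side","wrist"):
    im=vision.snapshot(c); cv2.imwrite(f"pics/{c}3.png",im[:,:,::-1])
    for n in ["lid_bar","shutter_knob","half_mark"]: print(c,n,[(np.round(d["at"],4).tolist(),round(d["score"],2)) for d in models.mark_of(n,c)[:2]])
print(vision.get_calibration("wrist"))
E
```

```text
[ 0.53395239 -0.15639222  0.22116581] [-0.41  0.25  1.56  0.    1.33  2.61] [-0.13 -0.78  0.42] 15.9583
side lid_bar []
side shutter_knob [([0.5314, -0.1568, 0.1232], 0.71)]
side half_mark [([0.5594, -0.1575, 0.1299], 0.78)]
wrist lid_bar []
wrist shutter_knob [([0.5296, -0.1583, 0.1322], 0.81)]
wrist half_mark [([0.5629, -0.1519, 0.1289], 0.96)]
{'fx': 299.53764332076764, 'fy': 299.53764332076764, 'cx': 282.83382389474514, 'cy': 207.83980553981823, 'position': array([ 0.54237912, -0.23358255,  0.37545918]), 'orientation': array([-0.00814781, -0.05955965,  0.9892607 ,  0.13322736])}
```

View pics/wrist3.png

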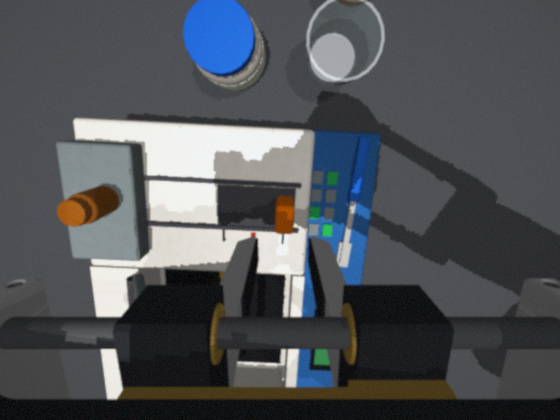

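View pics/side3.png

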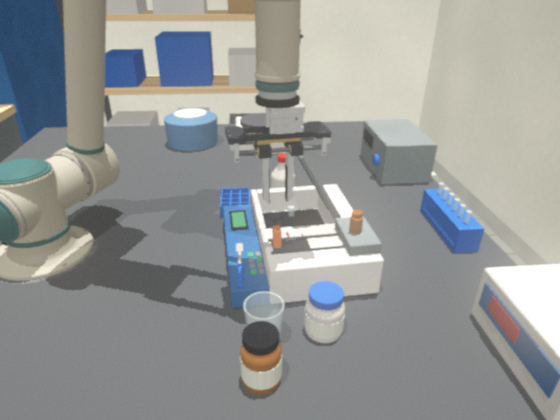

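Wrist view: knob at px (286,205), red mark at (253,236), and the fingers straddle the knob line. The side view shows the lid standing alone, px (310,160) to (355,215). The marks average 0.532 m for the knob and 0.563 m for half travel, which matches the fit. Descending to grip.

```bash
python3 - <<'E'
from h import *
yaw,o=.0607,np.array([.5872,-.0576])
gripper_to(.038,25)
f0=T.current_wrist_force()
print(r.move_l(W([-.0605,-.095,.122],yaw,o),vel=.1,guard=6),T.current_ee_pos())
gripper_to(0,25); r.hold(.3)
print(T.current_opening(),T.current_finger_force(),T.current_ee_pos(),f0.round(2),T.current_wrist_force().round(2),T.current_t())
p=T.current_ee_pos(); u=np.array([np.cos(yaw),np.sin(yaw),0])
for d in (.005,.010,.015):
    r.move_l(p+d*u,vel=.03); r.hold(.1)
    print(d,(T.current_ee_pos()-p).round(4),T.current_wrist_force().round(2),T.current_finger_force(),T.current_opening())
E
```

```text
False [ 0.5331565  -0.156327    0.12257563]
0.01649664394840908 24.883931279182434 [ 0.53309764 -0.1561437   0.12232851] [ 0.02 -0.53 -1.29] [1.45 0.6  2.86] 18.6
0.005 [ 0.0039  0.0003 -0.    ] [-3.6  -1.54  4.93] 24.902397394180298 0.016244984786415687
0.01 [ 0.0086  0.0006 -0.    ] [-4.17 -0.08  5.83] 24.905093908309937 0.016398122399040472
0.015 [ 0.0133  0.0009 -0.    ] [-4.36  0.61  5.36] 24.908040761947632 0.0164344973801712
```

The grip is good (16.5 mm opening, knob at its closed stop) and the spring force is rising as expected. Continuing to 30 mm, correcting for the arm's small lag.

```bash
python3 - <<'E'
from h import *
yaw=.0607; u=np.array([np.cos(yaw),np.sin(yaw),0]); p=np.array([.5331,-.15615,.1223]); d=.030
r.move_l(p+.025*u,vel=.03); r.hold(.1); lag=.025-(T.current_ee_pos()-p)@u
r.move_l(p+(d+lag)*u,vel=.03); r.hold(.5)
print(lag,(T.current_ee_pos()-p)@u,T.current_ee_pos(),T.current_wrist_force().round(2),T.current_finger_force(),T.current_opening(),T.current_t())
a=vision.snapshot("side"); 
for n in ["shutter_knob","half_mark","lid_bar"]: print(n,[(np.round(d["at"],4).tolist(),round(d["score"],2)) for d in models.mark_of(n,"side")[:2]])
b=vision.snapshot("wrist")
for n in ["shutter_knob","half_mark"]: print(n,[(np.round(d["at"],4).tolist(),round(d["score"],2)) for d in models.mark_of(n,"wrist")[:2]])
im=np.hstack([cv2.resize(a[60:300,200:400],(400,480)),cv2.resize(b[130:310,180:330],(400,480))])
cv2.imwrite("pics/f.png",im[:,:,::-1])
E
```

```text
0.0021992462244698127 0.029571363021940755 [ 0.5625985  -0.15405335  0.12229178] [-6.99 -0.73  7.79] 24.918672144412994 0.016370068217460374 21.3417
shutter_knob [([0.5623, -0.1564, 0.1272], 0.91)]
half_mark [([0.5638, -0.1543, 0.1304], 0.93)]
lid_bar []
shutter_knob [([0.5603, -0.1562, 0.1332], 0.86)]
half_mark [([0.565, -0.152, 0.1259], 0.64)]
```

View pics/f.png

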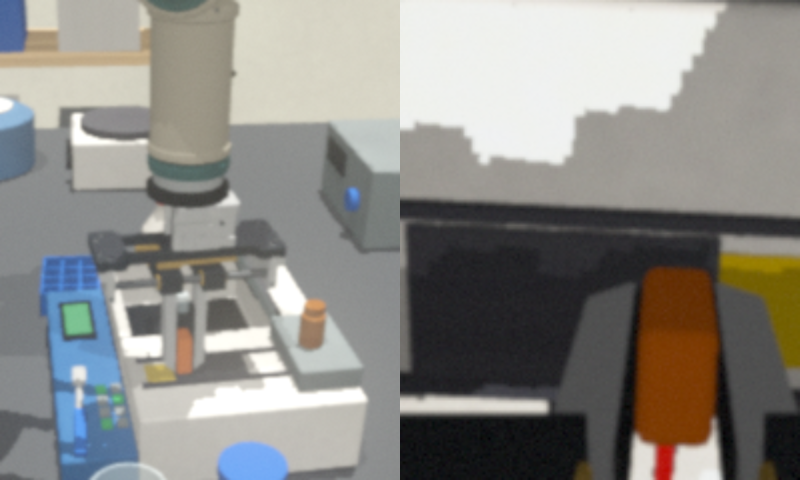

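The knob is held, the lid stands free behind it, and the red line shows just beside the knob's foot (crop (665,460) against the knob's middle at (677,357)). I'll project both into the photometer frame to compare them.

```bash
python3 - <<'E'
from h import *
yaw,o=.0607,np.array([.5872,-.0576])
k=vision.get_calibration("wrist"); b=vision.snapshot("wrist").astype(int)
c=R.from_quat(np.r_[k["orientation"][1:],k["orientation"][0]])
def proj(uv,z):
    d=c.apply([(uv[0]-k["cx"])/k["fx"],(uv[1]-k["cy"])/k["fy"],1]); w=k["position"]+d*(z-k["position"][2])/d[2]
    return (R.from_euler('z',-yaw).apply(w-np.r_[o,0])*1e3).round(1)
s=np.zeros(b.shape[:2],bool); s[200:320,240:330]=1
R_,G,B=b[...,0],b[...,1],b[...,2]
red=s&(R_>150)&(G<50)&(B<50); v,u=np.nonzero(red); print("red",red.sum(),u.mean(),v.mean(),proj((u.mean(),v.mean()),.0905))
s[:230]=1; kn=models.regions_of("shutter_knob","wrist")[0]["pixels"]; v,u=np.nonzero(kn)
print("knob px",u.min(),u.max(),v.min(),v.max())
for row in range(v.min()+2,v.max(),8):
    cs=u[v==row]; print(row,cs.min(),cs.max(),proj((cs.mean(),row),.130),b[row,int(cs.mean())])
E
```

```text
red 73 278.73972602739724 303.7808219178082 [-30.7 -50.9  90.5]
knob px 182 299 213 296
215 182 232 [  10.1 -126.3  130. ] [48 47 47]
223 183 299 [  -7.4 -123.   130. ] [50 48 52]
231 183 298 [  -7.2 -118.6  130. ] [44 44 47]
239 183 296 [  -5.1 -114.   130. ] [36 36 41]
247 184 297 [  -5.1 -109.5  130. ] [36 36 39]
255 184 297 [  -5.1 -104.9  130. ] [29 26 34]
263 184 297 [  -5.3 -100.3  130. ] [36 36 39]
271 186 297 [ -6.1 -95.6 130. ] [34 31 36]
279 268 297 [-30.7 -92.2 130. ] [124  56   0]
287 268 296 [-30.7 -87.3 130. ] [123  57   0]
295 271 293 [-31.  -82.3 130. ] [119  56   0]
```

The knob's middle and the red line project to the same place, both at photometer x = -30.7 mm. Spring force is about 7 N. Handing in.

```bash
python3 -c "
from h import *
print(T.current_t(),T.current_ee_pos()); print(r.sign_off())"
```

```text
21.7917 [ 0.56259212 -0.15407492  0.12229375]
the job is handed in; nothing more can be done
None
```

The job is handed in at 21.8 s: the lid was raised to about 60 degrees and left standing by itself, and the gripper is holding the shutter knob steady at the red half-travel mark; no verdict came back.

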